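Press the concealed catch of the jar-lid bin

TASK

Open the wooden lid bin on the packing bench: find, by touch or by eye, the flush, slightly sunk push button let into the flat front rail of its top somewhere along its middle, press it in with the fingertips until the latch lets go, and let the spring lid swing all the way up by itself. Let the button come back up and take the hand away; do not shift or pick up any of the jars and other things standing around and on the bin, and do not pry or push the lid.

Things in the scene. Friction and masses are not known exactly. Their poses are not given: they have to be found in the camera images.
- bin: wooden bin for jar lids, screwed to the bench, 270 mm deep (its x), 430 mm wide (its y), 100 mm high; origin at the centre of its underside; x points away from the robot, y to its left, z up. The near 100 mm of its flat top (x from -135 to -35 mm) are the fixed rail, top at z = 100 mm; the rest is the spring lid, level with the rail while shut
- rail_mid (a point): point on the rail's top face, on its middle line (bin x = -85 mm), mid-width. A strip of the same wood, 70 mm (x) by 180 mm (y), is let in here, centred, flush to 0.5 mm. The push catch, a round flat steel button, has its centre on this line, anywhere up to 60 mm left or right of this point, new each time and not among the readings: find it by sight or feel
- rail_left (a point): point on the rail's top face, on its middle line, at the left (+y of the bin) end of the let-in strip, 90 mm from rail_mid; the wood here is flat and solid
- rail_right (a point): the same at the right (-y) end of the strip, 90 mm from rail_mid
- catch (a joint): how far the steel button is pushed down, in m: 0 at rest, 0.006 fully in. It is 49 mm across, in a 51 mm round hole, its flat face 3 mm below the rail's top at rest. Sprung: starts to give at 2 N, fully in at 7 N, comes back up when released. The lid is let go at about 0.0035
- lid (a joint): angle of the spring lid in rad: 0 shut and latched, 1.3 fully up. Once let go it swings up by its damped spring in about 2 s and stays up
- lid_board: the spring lid's board, 161 by 430 by 10 mm; origin on the hinge line along the bin's far edge, x away from the robot when shut; its free edge, 50 mm beyond the middle line of the rail, rises and moves away from the robot
- sample_jar: small sample jar of honey, glass with a gold lid, 44 mm across, 52 mm tall, standing on the left end of the bin's rail; origin at the centre of its underside; stays where it is
- dipper: wooden honey dipper 76 mm long lying on the right end of the bin's rail, handle to the robot; origin under its middle; stays where it is
- cherry_jar: jar of cherries, 86 mm across, 130 mm tall, on the bench at the left end of the bin; origin at the centre of its underside; stays where it is
- honey_jar: jar of honey, 72 mm across, 105 mm tall, on the bench at the right end of the bin; origin at the centre of its underside; stays where it is
- brush: label brush 170 mm long lying on the bench in front of the bin; origin under its middle; stays where it is
- jar_lid: single gold jar lid, 82 mm across, 12 mm thick, lying on the bench in front of the bin; origin at the centre of its underside; stays where it is
- funnel: aluminium jar funnel standing wide mouth down, 92 mm across, 62 mm tall, on the bench at the right end of the bin; origin at the centre of its underside; stays where it is

How it is judged:
By the outcome, as a careful person would: the job done as asked, in the order asked, and still so for the second after the job is handed in, with the robot touching nothing.
It also fails if it takes over 54 s, if anything falls off the work surface, if the arm or the gripper's body presses on something with over 40 N, if the wrist force passes 120 N, or if a joint passes its speed limit or range.

ROBOT

A 6-joint arm with a two-finger parallel gripper is mounted at the origin on the work surface. World frame = base frame: x ahead of the robot, y to its left, z up, the work surface at z = 0. Lengths are in m, angles in rad, forces in N, time in s.
With the tool pointing down it reaches from about 0.35 to 0.975 m from the base axis. Payload 7.1 kg.
Tool frame: the origin (TCP) lies midway between the tips of the shut fingers; the grasp point (between the pads) lies 19 mm behind it; z points along the fingers, y is the line along which they close (so a half turn about z gives the same grasp; the last joint's range is limited). The gripper opens to 88 mm and grips with 3 to 60 N. Pads are 20 mm wide; open, the fingers measure 115 mm over their backs; the gripper's body (75 mm by 178 mm) begins 61 mm behind the grasp point.
Start: joints at [1.146, 0.423, 1.63, -0, 1.089, -0.019], TCP at [0.247, 0.574, 0.223] pointing down, gripper open.
Joint ranges: [-3, 3], [-0.9, 2.11], [0.09, 2.58], [-1.31, 4.45], [0.11, 2.69], [-2.54, 2.54]. Speed limits (rad/s): [2.39, 2.39, 3.01, 3.14, 3.14, 3.14].

INTERFACE

Orientations are given as a unit quaternion [w, x, y, z].
In Python, from station import move_pose, movel, movej, command_gripper, wait, inverse_kinematics, read_camera, camera_info, MotionError, job_done, get_time, get_joint_pos, get_qvel, get_effort, get_tcp_pos, get_ee_rot, get_ft_force, get_ft_torque, get_grip_width, get_finger_force gives the robot as it stands. Calls block until the motion is done:
- move_pose(position, orientation): joint-space move of the TCP to a pose.
- movel(position, frame=None, v=0.15, until_force=None): straight line of the TCP; frame=None keeps the orientation; v is the mean speed in m/s. With until_force (N) it stops when the force on the tool has changed by that much, and returns True; else False.
- movej(angles): joint-space move.
- command_gripper(opening): opening from 0.0 (shut) to 1.0 (fully open); the grip force is fixed at half the most; returns when the fingers have stopped.
- wait(seconds).
- inverse_kinematics(position, orientation): joint angles nearest the present ones, or None.
- read_camera(name): name is "side" or "top" or "wrist"; returns the picture (400x640x3 uint8, red, green, blue); there is no depth.
- camera_info(name): a dict with "intrinsics" (3x3 intrinsics, pixels), "T" (4x4, takes a point from camera to world coordinates); the wrist camera has in their place "tool_from_camera" (4x4, takes a point from camera to tool coordinates, whose origin is the TCP and whose axes are the flange's). Camera axes: x right, y up, looking along -z (the intrinsics and any distortion apply to the point x, -y, -z); pixel columns grow to the right and rows downward; lengths in m; the calibration is good to about 2 mm. The wrist camera is an equidistant fisheye: a pixel r from the principal point sees the ray r / f radians off the axis. A picture is of the moment at which its call begins: read the wrist's pose just before it. camera_info takes no time and is no camera call.
A pose or a line that the arm cannot do raises MotionError and nothing moves.
- job_done(): hands the job in; it is judged then, once.
Readings, each from a call of its own:
- get_time(): time.
- get_joint_pos(): joint angles.
- get_qvel(): joint speeds.
- get_effort(): joint torques, N m.
- get_tcp_pos(): TCP position.
- get_ee_rot(): TCP orientation.
- get_ft_force(): force on the tool from outside, world axes, zero at the start.
- get_ft_torque(): the same for the moment, N m.
- get_grip_width(): opening from 0.0 (shut) to 1.0 (fully open).
- get_finger_force(): force on a finger pad.
Only numpy, scipy, OpenCV 4.12 (cv2) and the standard library are available. Lean on these libraries where they do the work, as an engineer would, in place of code of your own. Each camera call takes 0.05 s, during which the arm holds its last target. There are 200 camera calls.

## Working session

There is one attempt and no reset: what is moved stays moved. The work goes in short steps, each a Python script; the robot and the scene stay as the last script left them, time stands still between calls to the robot, and variables do not carry over. Pictures are saved under pics/ and viewed, at most 10 in all, crops included, and the job is handed in when it is done.

```bash
mkdir -p pics
python3 - <<'E'
from station import *
import cv2
for n in("top","side"):
    im=read_camera(n);cv2.imwrite(f"pics/{n}0.png",im[:,:,::-1]);c=camera_info(n);print(n,c)
print(camera_info("wrist"),get_time(),get_ee_rot())
E
```

```text
top {'intrinsics': array([[418.25844693,   0.        , 317.94049888],
       [  0.        , 418.25844693, 204.33418314],
       [  0.        ,   0.        ,   1.        ]]), 'T': array([[ 0.09619587,  0.97538283, -0.19843058,  0.36546393],
       [-0.99534687,  0.09314907, -0.02465478,  0.01071346],
       [-0.00556422,  0.19987894,  0.9798048 ,  0.94820449],
       [ 0.        ,  0.        ,  0.        ,  1.        ]])}
side {'intrinsics': array([[518.5665792 ,   0.        , 315.26673379],
       [  0.        , 518.5665792 , 207.09589454],
       [  0.        ,   0.        ,   1.        ]]), 'T': array([[ 0.71227631,  0.41031967, -0.56947364, -0.30367394],
       [-0.70181717,  0.4287402 , -0.56888884, -0.82235655],
       [ 0.01072996,  0.80487242,  0.59335087,  0.97134917],
       [ 0.        ,  0.        ,  0.        ,  1.        ]])}
{'intrinsics': array([[309.70691629,   0.        , 318.71707408],
       [  0.        , 309.70691629, 200.86478157],
       [  0.        ,   0.        ,   1.        ]]), 'tool_from_camera': array([[ 4.35025775e-04,  9.57570649e-01,  2.88198304e-01,
         7.78277238e-02],
       [ 9.99999692e-01, -6.04685991e-04,  4.99669548e-04,
        -8.85787185e-04],
       [ 6.52738371e-04,  2.88197998e-01, -9.57570618e-01,
        -1.61691688e-01],
       [ 0.00000000e+00,  0.00000000e+00,  0.00000000e+00,
         1.00000000e+00]])} 0.1 [-1.40961807e-04  2.01506149e-01  9.79487014e-01 -6.64518327e-04]
```

View pics/top0.png

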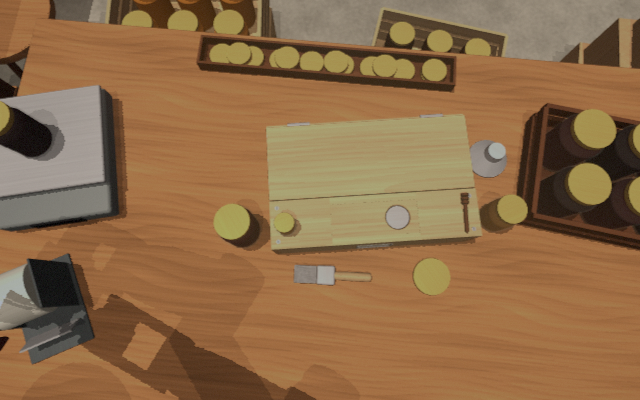

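View pics/side0.png

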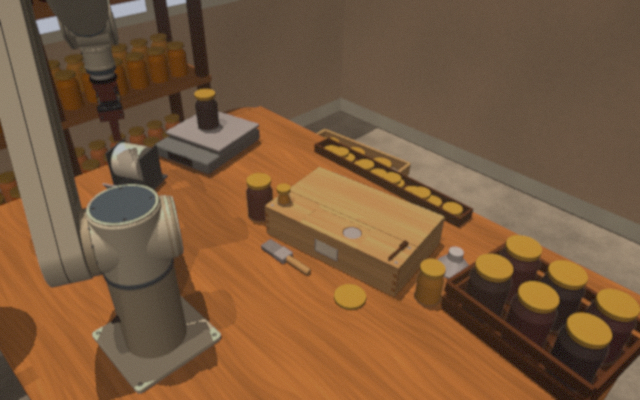

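The top view shows the round steel button near (398,217), the side view at (352,233). The sample jar is left and the dipper right on the rail. The rail/lid seam runs from (273,200) to (473,190).

```bash
cat > h.py <<'E'
from station import *
import numpy as np, cv2
def ray(c,uv):
    K=c["intrinsics"];d=np.array([(uv[0]-K[0,2])/K[0,0],-(uv[1]-K[1,2])/K[1,1],-1]);return c["T"][:3,3],c["T"][:3,:3]@d
def plane(n,uv,z):
    o,d=ray(camera_info(n),uv);return o+d*(z-o[2])/d[2]
def blob(n,uv,r=22):
    im=read_camera(n);hsv=cv2.cvtColor(im,cv2.COLOR_RGB2HSV)
    m=((hsv[...,1]<60)&(hsv[...,2]>110)).astype(np.uint8)
    w=np.zeros_like(m);cv2.circle(w,uv,r,1,-1)
    k,_,st,ce=cv2.connectedComponentsWithStats(m&w)
    i=1+np.argmax(st[1:,4]);return ce[i],st[i]
E
python3 - <<'E'
from h import *
for n,uv in(("top",(398,217)),("side",(352,233))):
    c,s=blob(n,uv);print(n,c,s,plane(n,c,.097))
a,b=plane("top",(273,200),.1),plane("top",(473,190),.1)
print(a,b,np.degrees(np.arctan2(*(a-b)[:2])))
E
```

```text
top [397.13286713 216.93006993] [386 206  24  23 429] [ 0.52698893 -0.13298952  0.097     ]
side [351.82442748 232.51908397] [344 228  17  10 131] [ 0.52574014 -0.1329067   0.097     ]
[0.53751355 0.12578831 0.1       ] [ 0.59819    -0.28606959  0.1       ] -8.38074331025377
```

```bash
cat >> h.py <<'E'
from scipy.spatial.transform import Rotation as R
t=np.radians(8.4);c_,s_=np.cos(t),np.sin(t)
RM=np.array([[-c_,-s_,0],[-s_,c_,0],[0,0,-1]]).T
q=R.from_matrix(RM).as_quat(scalar_first=True)
B=np.array([.5265,-.133,.097])
E
python3 - <<'E'
from h import *
command_gripper(0.0)
move_pose([B[0],B[1],.2],q)
wait(.3)
p=get_tcp_pos();Rm=R.from_quat(get_ee_rot(),scalar_first=True).as_matrix()
im=read_camera("wrist");cv2.imwrite("pics/w.png",im[:,:,::-1])
ci=camera_info("wrist");T=ci["tool_from_camera"];K=ci["intrinsics"]
P=T[:3,:3].T@(Rm.T@(B-p)-T[:3,3]);d=np.array([P[0],-P[1],-P[2]])
th=np.arctan2(np.hypot(d[0],d[1]),d[2]);u=d[:2]/np.hypot(d[0],d[1])*th*K[0,0]+K[:2,2]
print("expected px",u,p,get_joint_pos(),get_ft_force(),get_grip_width(),get_time())
E
```

```text
expected px [320.19396963 199.60485906] [ 0.52657574 -0.13270029  0.19999258] [-2.68944039e-01  3.32632711e-01  1.83041928e+00  2.66277982e-05
  9.78532669e-01 -1.98670465e+00] [ 0.09637556 -0.49119223  0.46201009] 0.005270831419002719 4.575
```

View pics/w.png

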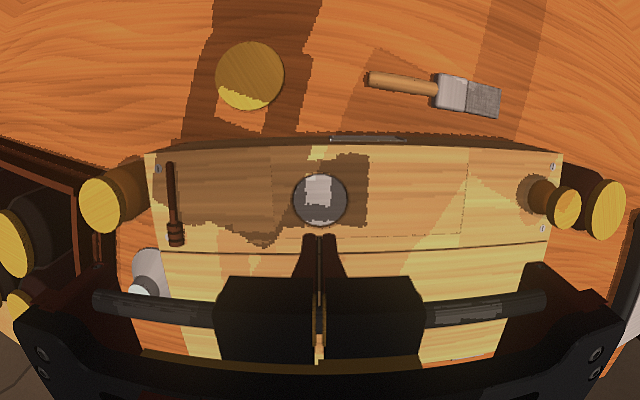

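The wrist view shows the button at (320,201), 1.5 px from the predicted (320,199.6), so I'm pressing now.

Run:
```python
from h import *
xy=list(B[:2])
movel(xy+[.108],v=.1)
wait(.2);f0=get_ft_force()
hit=movel(xy+[.0895],v=.01,until_force=6.8)
print(hit,get_tcp_pos(),get_ft_force()-f0)
wait(.3);print(get_tcp_pos(),get_ft_force()-f0,get_time())
cv2.imwrite("pics/t2.png",read_camera("top")[:,:,::-1])
```

```text
True [ 0.52648538 -0.13301045  0.09144435] [-0.13713222  0.62640931  6.19759282]
[ 0.52651608 -0.13299845  0.09154193] [-0.25294946 -0.21017228  7.58065605] 7.6583
```

View pics/t2.png

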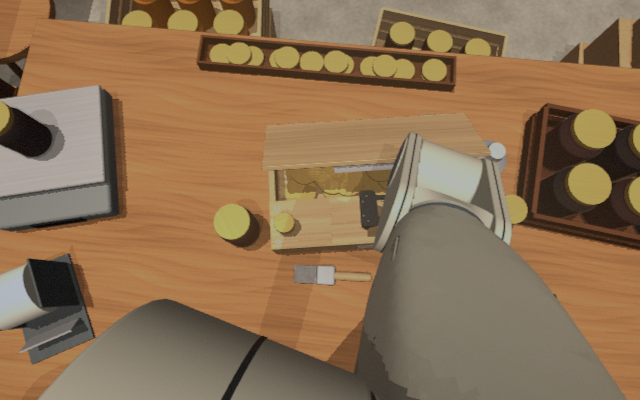

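The lid has released and is swinging up; its free edge is now near row 165. Next I lift the hand straight up, then back.

Run:
```python
from h import *
movel(list(B[:2])+[.13],v=.05)
b=B-RM@np.array([-.1,0,0])  # 0.1 m toward the robot
movel([b[0],b[1],.25],v=.1)
wait(1.5)
print(get_tcp_pos(),get_ft_force(),get_time())
cv2.imwrite("pics/s3.png",read_camera("side")[:,:,::-1])
cv2.imwrite("pics/w3.png",read_camera("wrist")[:,:,::-1])
```

```text
[ 0.42757901 -0.14762387  0.25001717] [ 0.31152871 -0.17958302 -0.06947981] 11.85
```

View pics/s3.png

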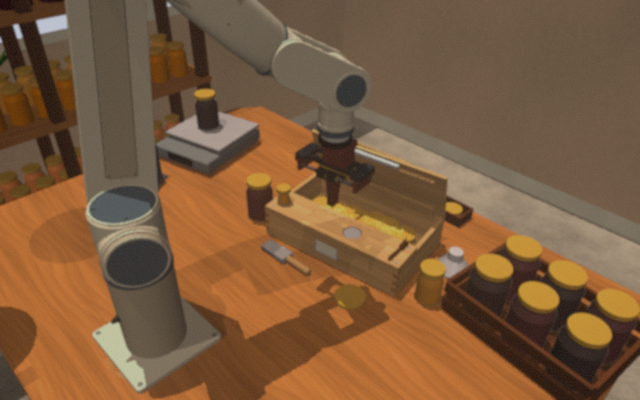

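View pics/w3.png

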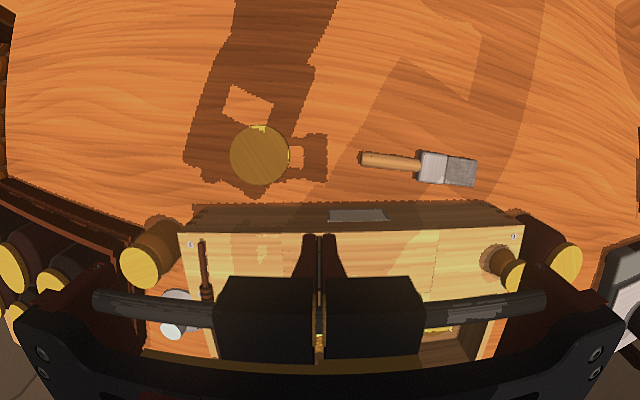

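The side view shows the lid fully up (its top edge runs from about (340,145) to (445,180)). The button is back at (352,233), the other things are unmoved and the hand is clear.

```bash
python3 -c "
from station import *
wait(.5);print(job_done())"
```

```text
the job is handed in; nothing more can be done
None
```

The bin's button was pressed in and came back up, the lid swung fully open by itself, nothing else appears to have moved in the pictures, and the job was handed in at about 12 s with the hand clear.

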